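# Weigh the bottle that stands hemmed in on the stand

## Robot

A 6-joint arm with a two-finger parallel gripper is mounted at the origin on a cart in front of the work surface, level with it; the furniture and walls round the work are solid. World frame = base frame: x ahead of the robot, y to its left, z up, the work surface at z = 0. Lengths are in m, angles in rad, forces in N, time in s.
With the tool pointing down it reaches from about 0.3 to 0.75 m from the base axis. Payload 8.5 kg.
Tool frame: the origin (TCP) lies at the very end of the fingers, on their centre line; the grasp point (between the pads) lies 19 mm behind it; z points along the fingers, y is the line along which they close (so a half turn about z gives the same grasp; the last joint's range is limited). The gripper opens to 85 mm and grips with 20 to 120 N. Pads are 22 mm wide; open, the fingers measure 114 mm over their backs; the gripper's body (76 mm by 85 mm) begins 54 mm behind the grasp point. The pads swing forward as they close: fully open they stand 13 mm farther back than shut.
Start: joints at [-0.215, 0.381, 1.297, -0, 1.464, -0.215], TCP at [0.55, 0, 0.231] pointing down, gripper open.
Joint ranges: [-3.11, 3.11], [-0.89, 2.33], [0.22, 2.48], [-1.42, 4.56], [0.17, 2.85], [-2.88, 2.88]. Speed limits (rad/s): [2.39, 2.39, 3.14, 3.14, 3.14, 3.14].

## Interface

Orientations are given as a unit quaternion [w, x, y, z].
In Python, from bench import arm, vision gives the robot as it stands.
- The arm moves only by the shell command python3 -m inch 'ROWS'. ROWS is JSON, a list of rows, each a list of 3 entries, a list of its own where there are three numbers: the turn, a rotation vector about the tool's x, y, z in rad, then the shift along the tool's x, y, z in cm, then the opening, from -1 (shut) to 1 (fully open). In form: [[[rx, ry, rz], [tx, ty, tz], hand], ...]. A call has exactly 8 rows; each row is the pose to reach, as a shift and turn from the pose commanded when the call began, along the tool's axes at that moment; what a row does not reach only later rows make up. A row lasts 1/10 s, in which the tool goes at most 50 mm and 8.59 degrees, less where a joint would pass 70% of its speed; a pose out of reach is approached as far as the arm can. A call with a gripper value outside its range is refused whole. The fingers move at their own pace and stop on an object; the grip force is fixed at half the most. Time passes only in rows, so rows that repeat a pose let the fingers close, or fill a call up. It gives the time, the measured TCP pose, the force, the opening and the grip force at its end, in the units of the state.
- arm.observe(): the state, without advancing time (a new reading comes with each control period).
- vision.grab_frame(name): name is "scene" or "side" or "wrist"; returns the picture (400x640x3 uint8, red, green, blue); there is no depth.
- vision.camera_params(name): a dict with "K" (3x3 intrinsics, pixels), "camera_from_world" (4x4, takes a point from world to camera coordinates); the wrist camera has in their place "tool_from_camera" (4x4, takes a point from camera to tool coordinates, whose origin is the TCP and whose axes are the flange's). Camera axes: x right, y down, z forward; pixel columns grow to the right and rows downward; lengths in m; the calibration is good to about 2 mm. A picture is of the moment at which its call begins: read the wrist's pose just before it. camera_params takes no time and is no camera call.
- arm.sign_off(): hands the job in; it is judged then, once.
The state is a dict: "time": time; "joint_pos": joint angles; "joint_vel": joint speeds; "joint_torque": joint torques, N m; "eef_pos": TCP position; "tool_rot": TCP orientation; "contact_force": force on the tool from outside, world axes, zero at the start; "torque": the same for the moment, N m; "opening": finger opening in m; "grasp_force": force on a finger pad.
Only numpy, scipy, OpenCV 4.12 (cv2) and the standard library are available. Lean on these libraries where they do the work, as an engineer would, in place of code of your own. Each camera call takes 0.05 s, during which the arm holds its last target. There are 200 camera calls.

## Task

Weigh the small brown bottle: first clear the two white bottles that hem it in on the bottle stand onto the steel tray, leaving the small one alone meanwhile, then stand it in the middle of the balance pan while both white ones are still on the tray. Last, put each white bottle back upright on the very seat of the stand it came from, leaving the small one on the pan. Keep all bottles upright and do not disturb the beaker or the dropper bottle.

Things in the scene. Friction and masses are not known exactly. Their poses are not given: they have to be found in the camera images.
- small_bottle_centre (a point): centre (half-way up, 42.5 mm over its foot) of the small brown screw-cap bottle with a black cap: round, 40 mm diameter, straight body up to about 55 mm, whole height 85 mm, 0.1 kg. It stands on the middle seat of the stand at the start. With the cheeks either side and the white bottles 8 to 11 mm away before and behind, no finger fits round it until both white bottles are gone; then it is grasped with the fingers along the stand's row (stand's x axis).
- mid_bottle_centre (a point): centre (half-way up, 52.5 mm over its foot) of the medium white screw-cap bottle with a blue cap: round, 48 mm diameter, straight body up to about 70 mm, whole height 105 mm, 0.16 kg. It stands on one end seat of the stand, either end; grasp it with the fingers across the row (stand's y axis).
- big_bottle_centre (a point): centre (half-way up, 62.5 mm over its foot) of the big white screw-cap bottle with a red cap: round, 55 mm diameter, straight body up to about 85 mm, whole height 125 mm, 0.24 kg. It stands on the other end seat of the stand; grasp it with the fingers across the row (stand's y axis).
- stand: fixed aluminium bottle stand; origin at the middle of its underside. Base plate 196 (x) x 86 (y) x 6 mm, top at 6 mm, with three flat grey seat discs in a row along its x axis at x = -55, 0 and +55 mm (y = 0). Either side of the middle seat stands an upright cheek, 30 mm long (x), inner face at y = +-30 mm, 4 mm thick, its top 75 mm over the worktop. Its yaw varies.
- tray: fixed shallow steel tray, the side area; origin at the middle of its underside. 200 (x) x 110 (y) mm outside, floor 3 mm thick with its top at 3 mm, rim 3 mm thick and 9 mm high. Both white bottles fit on it side by side along its x axis, e.g. at x = -45 and +45 mm, wholly inside the rim.
- pan (a point): centre of the top face of the balance's round steel pan, 90 mm diameter, 36 mm over the worktop. The fixed white bench balance under it is 170 (x) x 104 (y) mm; its middle lies 20 mm from the pan's centre towards -x of this frame (the display end).
- beaker_centre (a point): centre (26 mm up) of a loose empty plastic beaker, 51 mm diameter, 52 mm high; a bystander, to be left alone.
- dropper_centre (a point): centre (34 mm up) of a loose white dropper bottle, 26 mm diameter, 68 mm high; a bystander, to be left alone.

How it is judged:
On the way, in this order (a step that is already met when the one before it is completed fails the run):
1. both white bottles stand upright and released on the tray, the small brown bottle still where it was (contact force between the fingers and mid_bottle below 0.05 N and linear speed of each of mid_bottle, big_bottle below 0.02 m/s and angle between each of mid_bottle_centre, big_bottle_centre's own z axis and vertical below 0.1 rad and x of mid_bottle_centre in the frame of tray between -0.085 and 0.085 m and y of mid_bottle_centre in the frame of tray between -0.04 and 0.04 m and z of mid_bottle_centre in the frame of tray between 0.0495 and 0.0615 m and contact force between the fingers and big_bottle below 0.05 N and x of big_bottle_centre in the frame of tray between -0.085 and 0.085 m and y of big_bottle_centre in the frame of tray between -0.04 and 0.04 m and z of big_bottle_centre in the frame of tray between 0.0595 and 0.0715 m and contact force between the fingers and small_bottle below 0.05 N and distance of small_bottle_centre from where it was at the start of the episode below 0.012 m), for 0.2 s.
2. the small brown bottle stands upright and released in the middle of the pan (15 mm), both white bottles still on the tray (contact force between the fingers and small_bottle below 0.05 N and linear speed of each of small_bottle, mid_bottle, big_bottle below 0.02 m/s and angle between each of small_bottle_centre, mid_bottle_centre, big_bottle_centre's own z axis and vertical below 0.1 rad and horizontal distance between small_bottle_centre and pan below 0.015 m and z of small_bottle_centre in the frame of pan between 0.0365 and 0.0485 m and contact force between the fingers and mid_bottle below 0.05 N and x of mid_bottle_centre in the frame of tray between -0.085 and 0.085 m and y of mid_bottle_centre in the frame of tray between -0.04 and 0.04 m and z of mid_bottle_centre in the frame of tray between 0.0495 and 0.0615 m and contact force between the fingers and big_bottle below 0.05 N and x of big_bottle_centre in the frame of tray between -0.085 and 0.085 m and y of big_bottle_centre in the frame of tray between -0.04 and 0.04 m and z of big_bottle_centre in the frame of tray between 0.0595 and 0.0715 m), for 0.2 s.
At the end, for the whole second after the job is handed in: The small brown bottle stands upright on the pan, its axis within 15 mm of the pan's centre; the medium and the big white bottle each stand upright within 15 mm of where they stood at the start; all are released and at rest (contact force between the fingers and small_bottle below 0.05 N and linear speed of each of small_bottle, mid_bottle, big_bottle below 0.02 m/s and angle between each of small_bottle_centre, mid_bottle_centre, big_bottle_centre's own z axis and vertical below 0.1 rad and horizontal distance between small_bottle_centre and pan below 0.015 m and z of small_bottle_centre in the frame of pan between 0.0365 and 0.0485 m and contact force between the fingers and mid_bottle below 0.05 N and distance of each of mid_bottle_centre, big_bottle_centre from where it was at the start of the episode below 0.015 m and contact force between the fingers and big_bottle below 0.05 N); the robot touches nothing.
It fails at once if a bottle is tipped by more than about 30 degrees (angle between any of mid_bottle_centre, big_bottle_centre, small_bottle_centre's own z axis and vertical above 0.52 rad).
It fails at once if the beaker or the dropper bottle is moved by more than 20 mm (distance of any of beaker_centre, dropper_centre from where it was at the start of the episode above 0.02 m).
It also fails if it takes over 120 s, if anything falls off the work surface, if the arm or the gripper's body presses on something with over 40 N, if the wrist force passes 120 N, or if a joint passes its speed limit or range.

## Working session

There is one attempt and no reset: what is moved stays moved. The work goes in short steps, Python scripts to look and compute and a shell command to move; the robot and the scene stay as the last step left them, time stands still between calls to the robot, and variables do not carry over. Pictures are saved under pics/ and viewed, at most 14 in all, crops included, and the job is handed in when it is done.

```bash
mkdir -p pics; ls
python3 - <<'E'
from bench import arm, vision
import cv2,numpy as np
for n in ["scene","side"]:
    cv2.imwrite(f"pics/{n}0.png",cv2.cvtColor(vision.grab_frame(n),cv2.COLOR_RGB2BGR))
    p=vision.camera_params(n);print(p["K"],np.round(p["camera_from_world"],4))
print(vision.camera_params("wrist"))
s=arm.observe();print({k:np.round(s[k],3) for k in ("time","eef_pos","tool_rot","opening","contact_force")})
E
```

```text
pics
[[387.58915279   0.         317.92303991]
 [  0.         387.58915279 197.96569879]
 [  0.           0.           1.        ]] [[ 0.7202 -0.6935  0.0164 -0.4565]
 [-0.3347 -0.3681 -0.8675  0.1991]
 [ 0.6077  0.6193 -0.4972  0.6297]
 [ 0.      0.      0.      1.    ]]
[[361.5758882    0.         322.79433908]
 [  0.         361.5758882  196.06203212]
 [  0.           0.           1.        ]] [[-0.9965 -0.0803 -0.0238  0.5248]
 [-0.0304  0.6122 -0.7901  0.1405]
 [ 0.078  -0.7866 -0.6125  0.7657]
 [ 0.      0.      0.      1.    ]]
{'K': array([[280.40380458,   0.        , 317.79760907],
       [  0.        , 280.40380458, 200.87690664],
       [  0.        ,   0.        ,   1.        ]]), 'tool_from_camera': array([[-8.21205772e-04, -9.51339742e-01, -3.08142857e-01,
         7.84065511e-02],
       [ 9.99999631e-01, -8.58567484e-04, -1.43313419e-05,
         6.63448665e-04],
       [-2.50927463e-04, -3.08142755e-01,  9.51340097e-01,
        -1.43193771e-01],
       [ 0.00000000e+00,  0.00000000e+00,  0.00000000e+00,
         1.00000000e+00]])}
{'time': np.float64(0.1), 'eef_pos': array([0.55 , 0.   , 0.231]), 'tool_rot': array([-0.001,  0.707,  0.707, -0.   ]), 'opening': np.float64(0.085), 'contact_force': array([ 0.603, -0.454, -0.337])}
```

View pics/scene0.png

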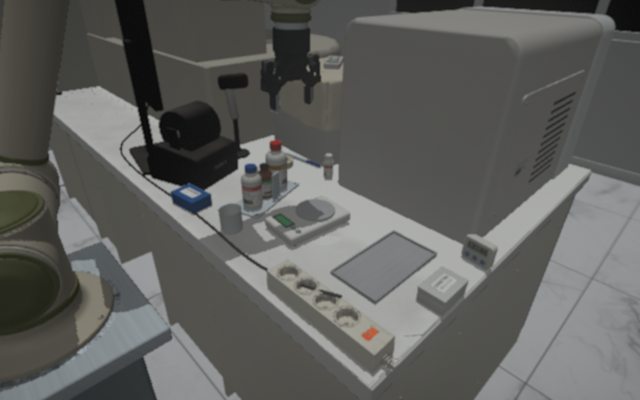

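View pics/side0.png

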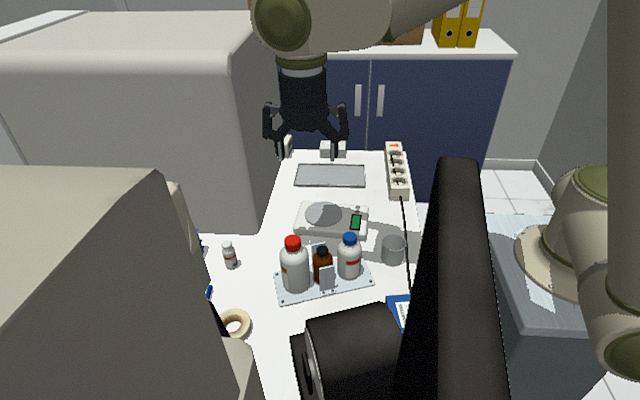

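Run:
```python
import cv2
a=cv2.imread("pics/side0.png")[150:310,210:420];cv2.imwrite("pics/sc.png",cv2.resize(a,None,fx=3.6,fy=3.6,interpolation=cv2.INTER_CUBIC))
a=cv2.imread("pics/scene0.png")[130:310,220:450];cv2.imwrite("pics/cc.png",cv2.resize(a,None,fx=3.3,fy=3.3,interpolation=cv2.INTER_CUBIC))
```

```text
(no output)
```

View pics/sc.png

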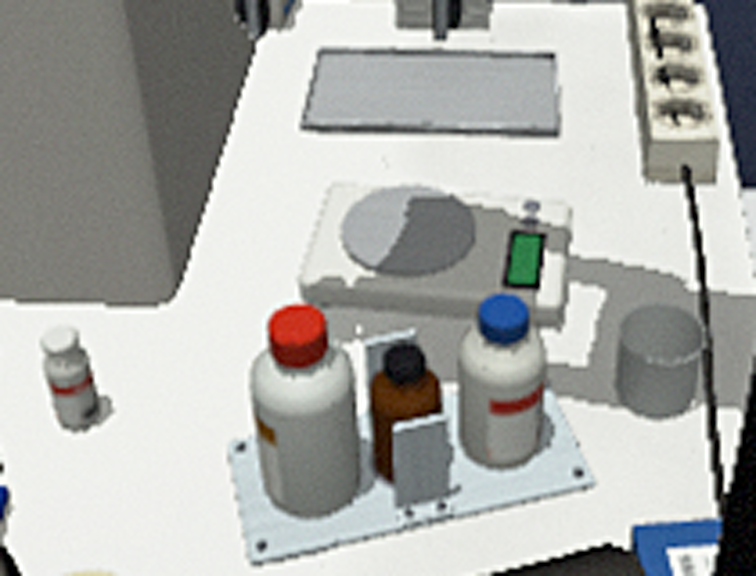

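View pics/cc.png

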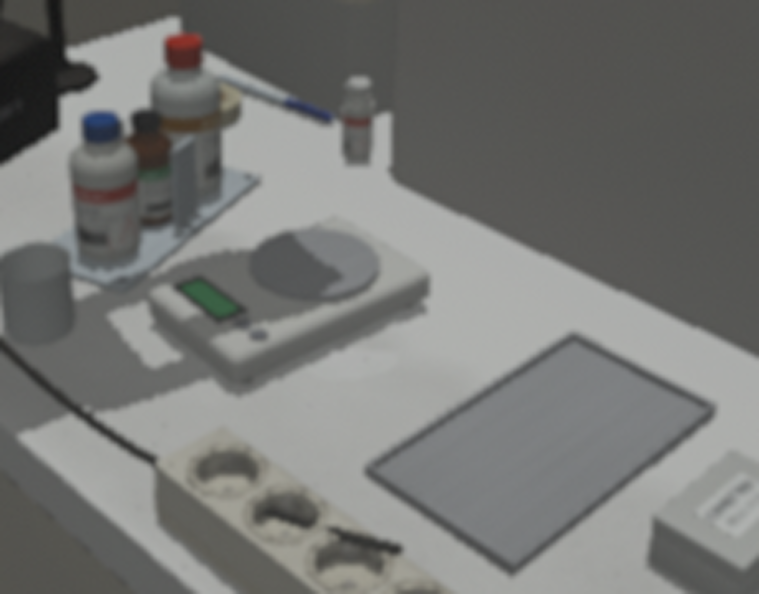

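```bash
cat > h.py <<'E'
import numpy as np
from bench import arm, vision
from scipy.spatial.transform import Rotation as R
def cam(n,st=None):
    p=vision.camera_params(n)
    if n!="wrist": return p["K"],np.linalg.inv(p["camera_from_world"])
    st=st or arm.observe();T=np.eye(4);q=st["tool_rot"]
    T[:3,:3]=R.from_quat(np.r_[q[1:],q[0]]).as_matrix();T[:3,3]=st["eef_pos"]
    return p["K"],T@p["tool_from_camera"]
def w(n,u,v,z,st=None):
    K,T=cam(n,st);d=T[:3,:3]@np.linalg.solve(K,[u,v,1]);o=T[:3,3]
    return (o+d*(z-o[2])/d[2])
E
python3 - <<'E'
from h import *
S={"tray":[(320,48,.009),(556,52,.009),(560,133,.009),(303,128,.009)],"stand":[(230,445,.006),(597,485,.006),(248,560,.004),(555,392,.006)],"red":[(300,318,.125)],"blue":[(505,305,.105)],"blk":[(404,357,.085)],"pan":[(409,231,.036),(343,231,.036),(476,231,.036)],"beak":[(661,333,.052)],"drop":[(61,340,.068)]}
C={"tray":[(573,335,.009),(714,410,.009),(512,572,.009),(368,470,.009)],"stand":[(259,180,.006),(122,288,.006)],"red":[(184,40,.125)],"blue":[(103,120,.105)],"blk":[(147,117,.085)],"pan":[(314,264,.036),(250,264,.036),(379,264,.036)],"beak":[(35,256,.052)],"drop":[(358,83,.068)]}
for k in S:
    print(k,"side",[np.round(w("side",210+u/3.6,150+v/3.6,z)[:2],3).tolist() for u,v,z in S[k]],"scene",[np.round(w("scene",220+u/3.3,130+v/3.3,z)[:2],3).tolist() for u,v,z in C[k]])
E
```

```text
tray side [[0.626, -0.347], [0.431, -0.349], [0.429, -0.237], [0.624, -0.234]] scene [[0.625, -0.249], [0.623, -0.356], [0.426, -0.357], [0.428, -0.251]]
stand side [[0.623, 0.073], [0.413, 0.089], [0.599, 0.148], [0.435, 0.021]] scene [[0.62, 0.061], [0.441, 0.004]]
red side [[0.571, 0.087]] scene [[0.581, 0.103]]
blue side [[0.467, 0.051]] scene [[0.475, 0.062]]
blk side [[0.52, 0.073]] scene [[0.526, 0.08]]
pan side [[0.531, -0.087], [0.574, -0.085], [0.487, -0.089]] scene [[0.529, -0.099], [0.497, -0.069], [0.562, -0.129]]
beak side [[0.376, 0.014]] scene [[0.382, 0.014]]
drop side [[0.717, 0.055]] scene [[0.717, 0.047]]
```

Run:
```python
from h import *;import cv2
a=vision.grab_frame("wrist");cv2.imwrite("pics/w1.png",cv2.resize(cv2.cvtColor(a,cv2.COLOR_RGB2BGR),(800,500),interpolation=cv2.INTER_CUBIC))
```

```text
(no output)
```

View pics/w1.png

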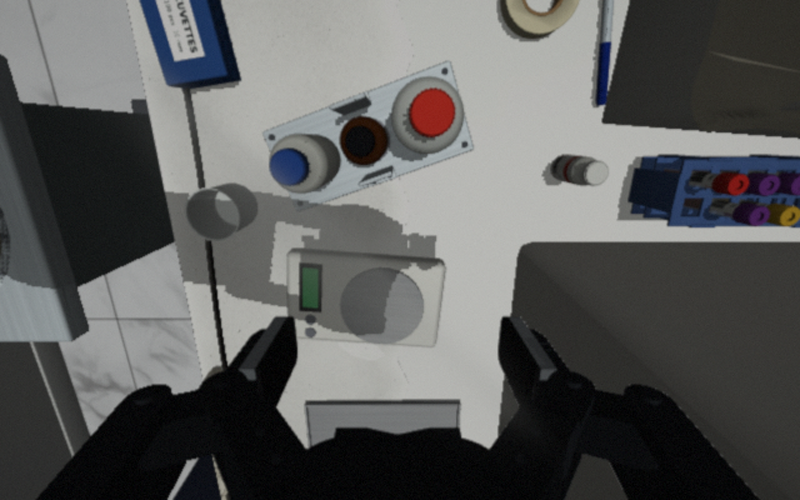

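Run:
```python
from h import *
P={"c1":(263,132,.006),"c2":(447,62,.006),"c3":(473,150,.006),"screw2":(446,71,.006),"screw3":(465,144,.006),"screw1":(272,138,.006),"red":(434,112,.125),"blk":(361,139,.085),"blue":(289,168,.105),"pan":(382,305,.036),"panL":(341,305,.036),"panR":(424,305,.036),"drop":(594,172,.068),"beak":(208,215,.052),"tl":(306,402,.009),"tr":(459,402,.009)}
for k,(u,v,z) in P.items(): print(k,np.round(w("wrist",u/1.25,v/1.25,z)[:2],4))
```

```text
c1 [0.4168 0.0839]
c2 [0.5971 0.146 ]
c3 [0.6268 0.0665]
screw2 [0.5965 0.1384]
screw3 [0.6184 0.0723]
screw1 [0.4251 0.0782]
red [0.5747 0.0945]
blk [0.5219 0.0774]
blue [0.4692 0.0568]
pan [ 0.5339 -0.0915]
panL [ 0.4902 -0.0914]
panR [ 0.5787 -0.0915]
drop [0.7186 0.0503]
beak [0.3733 0.0097]
tl [ 0.434  -0.2415]
tr [ 0.6286 -0.2415]
```

```bash
python3 -m inch '[[[0,0,-0.14],[0.7,-1,0],1],[[0,0,-0.28],[1.4,-2,0],1],[[0,0,-0.42],[2.1,-3,0],1],[[0,0,-0.56],[2.8,-4,0],1],[[0,0,-0.7],[3.5,-5,0],1],[[0,0,-0.84],[4.2,-6,0],1],[[0,0,-0.98],[4.9,-7,0],1],[[0,0,-1.12],[5.7,-8,0],1]]' && python3 -m inch '[[[0,0,-0.13],[0,0,0],1],[[0,0,-0.26],[0,0,0],1],[[0,0,-0.39],[0,0,0],1],[[0,0,-0.52],[0,0,0],1],[[0,0,-0.65],[0,0,0],1],[[0,0,-0.793],[0,0,0],1],[[0,0,-0.793],[0,0,0],1],[[0,0,-0.793],[0,0,0],1]]'
python3 - <<'E'
from h import *;import cv2
s=arm.observe();print(s["joint_pos"],cam("wrist")[1][:3,:3]@np.array([1,0,0]))
a=vision.grab_frame("wrist");cv2.imwrite("pics/w2.png",cv2.resize(cv2.cvtColor(a,cv2.COLOR_RGB2BGR),(800,500),interpolation=cv2.INTER_CUBIC))
E
```

```text
time: 0.95
eef_pos: [0.4694, 0.0573, 0.2311]
tool_rot: [-0.0, 0.221, 0.975, -0.0]
contact_force: [-0.9, 0.9, 1.0]
opening: 0.0852
grasp_force: 0.0
time: 1.75
eef_pos: [0.4699, 0.057, 0.2312]
tool_rot: [-0.0, -0.168, 0.986, 0.0]
contact_force: [-0.5, -0.4, -0.2]
opening: 0.0856
grasp_force: 0.0
[-1.30139876e-01  2.46368928e-01  1.49869268e+00 -3.23875200e-05
  1.39681859e+00 -2.03934022e+00] [-3.31212339e-01  9.43556220e-01  2.16036022e-04]
```

View pics/w2.png

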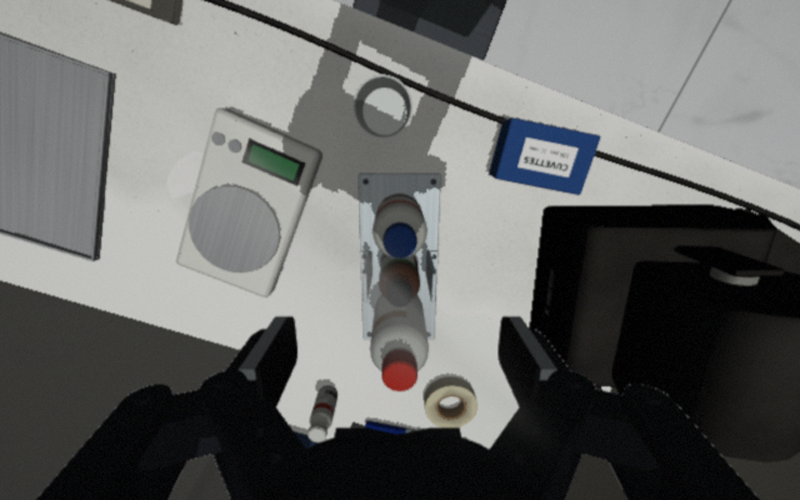

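Run:
```python
from h import *
P={"red":(400,370,.131),"blk":(399,275,.091),"blue":(400,240,.111),"red0":(400,370,.125),"blue0":(400,240,.105),"pan":(235,228,.036),"blk0":(540,205,.0),"blk15":(540,205,.15),"b0":(530,330,0),"b15":(530,330,.15),"s1":(359,175,.006),"s2":(440,175,.006),"tr":(114,73,.009),"tb":(99,259,.009)}
T=cam("wrist")[1]
s=arm.observe()
for k,(u,v,z) in P.items():
    p=w("wrist",u/1.25,v/1.25,z); print(k,np.round(p[:2],4))
```

```text
red [0.5665 0.0924]
blk [0.5028 0.0693]
blue [0.4673 0.0575]
red0 [0.5707 0.094 ]
blue0 [0.4689 0.0581]
pan [ 0.5302 -0.0936]
blk0 [0.4103 0.1982]
blk15 [0.4046 0.1308]
b0 [0.552  0.2555]
b15 [0.4895 0.1652]
s1 [0.4439 0.0051]
s2 [0.4162 0.084 ]
tr [ 0.43   -0.2404]
tb [ 0.6256 -0.2381]
```

```bash
python3 -m inch '[[[0,0,0],[0,0,3],1],[[0,0,0],[0,0,6],1],[[0,0,0],[0,0,9],1],[[0,0,0],[0,0,12],1],[[0,0,0],[0,0,14.5],1],[[0,0,0],[0,0,16.5],1],[[0,0,0],[0,0,18],1],[[0,0,0],[0,0,18.5],1]]' && python3 -m inch '[[[0,0,0],[0,0,0],0.6],[[0,0,0],[0,0,0],0.3],[[0,0,0],[0,0,0],0.1],[[0,0,0],[0,0,0],-0.1],[[0,0,0],[0,0,0],-0.3],[[0,0,0],[0,0,0],-1],[[0,0,0],[0,0,0],-1],[[0,0,0],[0,0,0],-1]]'
```

```text
time: 2.6
eef_pos: [0.4694, 0.057, 0.0451]
tool_rot: [-0.001, -0.169, 0.986, 0.0]
contact_force: [-0.1, -0.2, -0.4]
opening: 0.0854
grasp_force: 0.0
time: 3.4
eef_pos: [0.4704, 0.0572, 0.0474]
tool_rot: [0.001, -0.17, 0.985, -0.0]
contact_force: [-1.7, 1.6, 5.5]
opening: 0.0465
grasp_force: 60.6
```

```bash
python3 -m inch '[[[0,0,0],[0,0,-1],-1],[[0,0,0],[0,0,-3],-1],[[0,0,0],[0,0,-5],-1],[[0,0,0],[0,0,-7],-1],[[0,0,0],[0,0,-9],-1],[[0,0,0],[0,0,-11],-1],[[0,0,0],[0,0,-13],-1],[[0,0,0],[0,0,-14],-1]]' && python3 -m inch '[[[0,0,0],[0.3,-1,0],-1],[[0,0,0],[0.9,-3,0],-1],[[0,0,0],[1.6,-5.2,0],-1],[[0,0,0],[2.3,-7.5,0],-1],[[0,0,0],[3.0,-9.8,0],-1],[[0,0,0],[3.7,-12.1,0],-1],[[0,0,0],[4.5,-14.5,0],-1],[[0,0,0],[5.2,-16.9,0],-1]]' && python3 -m inch '[[[0,0,0.04],[0.7,-2.4,0],-1],[[0,0,0.1],[1.5,-4.8,0],-1],[[0,0,0.16],[2.3,-7.2,0],-1],[[0,0,0.22],[3.0,-9.6,0],-1],[[0,0,0.28],[3.7,-12,0],-1],[[0,0,0.32],[4.5,-14.5,0],-1],[[0,0,0.342],[5.1,-16.4,0],-1],[[0,0,0.342],[5.3,-17,0],-1]]'
python3 - <<'E'
from h import *;import cv2
s=arm.observe();print(s["joint_pos"],s["opening"])
a=vision.grab_frame("wrist");cv2.imwrite("pics/w3.png",cv2.resize(cv2.cvtColor(a,cv2.COLOR_RGB2BGR),(800,500),interpolation=cv2.INTER_CUBIC))
E
```

```text
time: 4.2
eef_pos: [0.4703, 0.0569, 0.1886]
tool_rot: [0.001, -0.17, 0.985, -0.001]
contact_force: [0.1, -0.4, -1.3]
opening: 0.0464
grasp_force: 61.9
time: 5.0
eef_pos: [0.4769, -0.1212, 0.1853]
tool_rot: [-0.001, -0.17, 0.985, 0.001]
contact_force: [0.3, -0.7, -1.4]
opening: 0.0464
grasp_force: 61.8
time: 5.8
eef_pos: [0.484, -0.2996, 0.1849]
tool_rot: [-0.001, 0.001, 1.0, 0.0]
contact_force: [-0.9, -0.2, -2.4]
opening: 0.0464
grasp_force: 61.9
[-7.62093092e-01  4.51377719e-01  1.32044617e+00 -4.04450597e-04
  1.37162601e+00 -2.33072784e+00] 0.04640857276971093
```

View pics/w3.png

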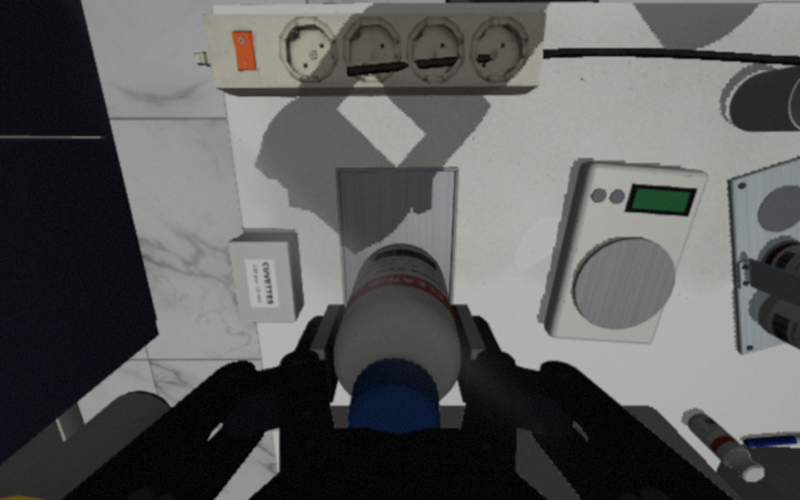

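```bash
python3 -m inch '[[[0,0,0],[0,0,2],-1],[[0,0,0],[0,0,4.5],-1],[[0,0,0],[0,0,7],-1],[[0,0,0],[0,0,9.5],-1],[[0,0,0],[0,0,11.5],-1],[[0,0,0],[0,0,12.8],-1],[[0,0,0],[0,0,13.6],-1],[[0,0,0],[0,0,14.0],-1]]' ; python3 -m inch '[[[0,0,0],[0,0,0.1],-1],[[0,0,0],[0,0,0.15],-1],[[0,0,0],[0,0,0.2],-1],[[0,0,0],[0,0,0.2],-1],[[0,0,0],[0,0,0.2],-1],[[0,0,0],[0,0,0.2],-1],[[0,0,0],[0,0,0.2],-1],[[0,0,0],[0,0,0.2],-1]]'
```

```text
time: 6.65
eef_pos: [0.4846, -0.2969, 0.0457]
tool_rot: [-0.0, -0.001, 1.0, 0.0]
contact_force: [0.8, -0.5, -1.2]
opening: 0.0463
grasp_force: 61.8
time: 7.45
eef_pos: [0.4849, -0.2977, 0.0445]
tool_rot: [0.0, -0.0, 1.0, -0.0]
contact_force: [-0.2, 0.1, 1.0]
opening: 0.0464
grasp_force: 62.0
```

```bash
python3 -m inch '[[[0,0,0],[0,0,0],0],[[0,0,0],[0,0,0],0.4],[[0,0,0],[0,0,0],0.8],[[0,0,0],[0,0,0],1],[[0,0,0],[0,0,0],1],[[0,0,0],[0,0,0],1],[[0,0,0],[0,0,0],1],[[0,0,0],[0,0,0],1]]' && python3 -m inch '[[[0,0,0],[0,0,-1],1],[[0,0,0],[0,0,-3.5],1],[[0,0,0],[0,0,-6],1],[[0,0,0],[0,0,-9],1],[[0,0,0],[0,0,-12],1],[[0,0,0],[0,0,-15],1],[[0,0,0],[0,0,-17.5],1],[[0,0,0],[0,0,-19],1]]' && python3 -m inch '[[[0,0,-0.04],[-0.3,1.5,0],1],[[0,0,-0.08],[-0.9,4,0],1],[[0,0,-0.12],[-1.5,6.5,0],1],[[0,0,-0.16],[-2,9,0],1],[[0,0,-0.21],[-2.6,11.5,0],1],[[0,0,-0.26],[-3.3,14.5,0],1],[[0,0,-0.3],[-4,17.5,0],1],[[0,0,-0.342],[-4.5,19.6,0],1]]'
python3 - <<'E'
from h import *
s=arm.observe();p=s["eef_pos"];T=cam("wrist")[1]
x=-T[:3,:3]@np.array([0,1,0]);y=T[:3,:3]@np.array([1,0,0]);x[2]=0;x/=np.linalg.norm(x)
d=np.array([.5735,.0938,p[2]])-p;print(p,d@x*100,d@y*100,x,y)
E
```

```text
time: 8.25
eef_pos: [0.4848, -0.2976, 0.0443]
tool_rot: [-0.0, -0.0, 1.0, -0.0]
contact_force: [0.5, 0.3, -0.2]
opening: 0.0854
grasp_force: 0.0
time: 9.05
eef_pos: [0.485, -0.2977, 0.2374]
tool_rot: [0.001, -0.0, 1.0, -0.001]
contact_force: [-0.3, 0.2, -0.0]
opening: 0.0852
grasp_force: 0.0
time: 9.85
eef_pos: [0.5294, -0.0986, 0.2336]
tool_rot: [-0.001, -0.173, 0.985, 0.001]
contact_force: [-0.7, 0.8, -0.2]
opening: 0.0854
grasp_force: 0.0
[ 0.52935123 -0.09859034  0.23359424] -10.674437854380967 16.59820874826639 [-0.94080783 -0.33894043  0.        ] [-0.3394353   0.94062799  0.00162823]
```

```bash
python3 -m inch '[[[0,0,0],[-1,1.6,0],1],[[0,0,0],[-2.4,3.8,0],1],[[0,0,0],[-3.9,6.2,0],1],[[0,0,0],[-5.5,8.6,0],1],[[0,0,0],[-7,11,0],1],[[0,0,0],[-8.6,13.4,0],1],[[0,0,0],[-9.9,15.5,0],1],[[0,0,0],[-10.6,16.6,0],1]]' && python3 -m inch '[[[0,0,0],[0,0,1],1],[[0,0,0],[0,0,2],1],[[0,0,0],[0,0,3],1],[[0,0,0],[0,0,4],1],[[0,0,0],[0,0,5],1],[[0,0,0],[0,0,5],1],[[0,0,0],[0,0,5],1],[[0,0,0],[0,0,5],1]]'
python3 - <<'E'
from h import *;import cv2
a=vision.grab_frame("wrist");cv2.imwrite("pics/w4.png",cv2.resize(cv2.cvtColor(a,cv2.COLOR_RGB2BGR),(800,500),interpolation=cv2.INTER_CUBIC))
E
```

```text
time: 10.65
eef_pos: [0.5732, 0.093, 0.2336]
tool_rot: [-0.001, -0.172, 0.985, 0.0]
contact_force: [-0.1, -0.7, 0.5]
opening: 0.0855
grasp_force: 0.0
time: 11.45
eef_pos: [0.5742, 0.0903, 0.1848]
tool_rot: [0.0, -0.17, 0.985, -0.0]
contact_force: [-0.2, -1.3, -0.2]
opening: 0.0856
grasp_force: 0.0
```

View pics/w4.png

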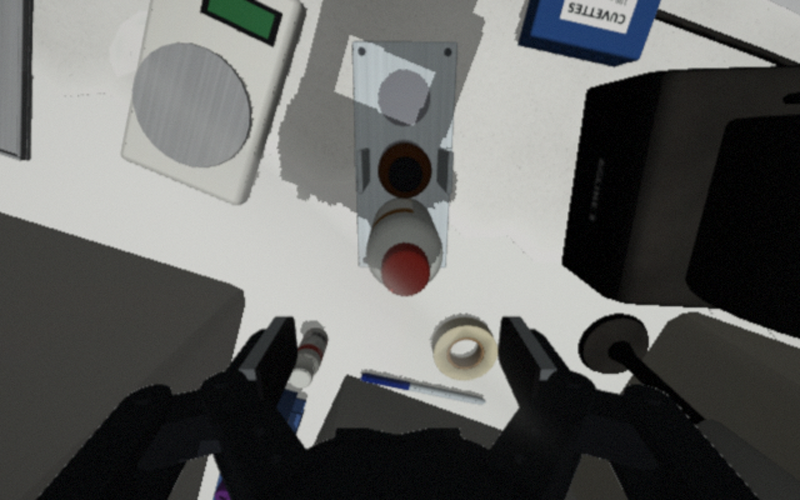

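Run:
```python
from h import *
s=arm.observe();print(s["eef_pos"])
for k,(u,v,z) in {"seat":(404,97,.006),"red":(406,269,.131),"blk":(405,173,.091),"s1":(355,42,.006),"s2":(457,42,.006),"pan":(193,105,.036),"pL":(133,105,.036)}.items(): print(k,np.round(w("wrist",u/1.25,v/1.25,z)[:2],4))
```

```text
[0.57417784 0.09035081 0.18486295]
seat [0.4681 0.0577]
red [0.5696 0.0933]
blk [0.5199 0.0756]
s1 [0.4428 0.0064]
s2 [0.4152 0.0842]
pan [ 0.5309 -0.0932]
pL [ 0.5464 -0.1369]
```

```bash
python3 -m inch '[[[0,0,0],[0.2,0.3,1],1],[[0,0,0],[0.2,0.3,3],1],[[0,0,0],[0.2,0.3,5],1],[[0,0,0],[0.2,0.3,7],1],[[0,0,0],[0.2,0.3,9],1],[[0,0,0],[0.2,0.3,11],1],[[0,0,0],[0.2,0.3,12],1],[[0,0,0],[0.2,0.3,12],1]]' && python3 -m inch '[[[0,0,0],[0,0,0],0.6],[[0,0,0],[0,0,0],0.4],[[0,0,0],[0,0,0],0.2],[[0,0,0],[0,0,0],0.1],[[0,0,0],[0,0,0],-0.1],[[0,0,0],[0,0,0],-1],[[0,0,0],[0,0,0],-1],[[0,0,0],[0,0,0],-1]]'
```

```text
time: 12.3
eef_pos: [0.5703, 0.0927, 0.063]
tool_rot: [-0.001, -0.17, 0.985, 0.0]
contact_force: [-0.1, -0.4, -0.1]
opening: 0.0856
grasp_force: 0.0
time: 13.1
eef_pos: [0.5715, 0.0927, 0.0655]
tool_rot: [0.001, -0.17, 0.985, -0.0]
contact_force: [-0.7, 1.7, 6.1]
opening: 0.0515
grasp_force: 61.6
```

```bash
python3 -m inch '[[[0,0,0],[0,0,-0.5],-1],[[0,0,0],[0,0,-2],-1],[[0,0,0],[0,0,-4],-1],[[0,0,0],[0,0,-6],-1],[[0,0,0],[0,0,-8.5],-1],[[0,0,0],[0,0,-11],-1],[[0,0,0],[0,0,-13],-1],[[0,0,0],[0,0,-14],-1]]' && python3 -m inch '[[[0,0,0],[0.3,-1,0],-1],[[0,0,0],[1,-3,0],-1],[[0,0,0],[1.9,-5.5,0],-1],[[0,0,0],[2.8,-8,0],-1],[[0,0,0],[3.7,-10.5,0],-1],[[0,0,0],[4.6,-13,0],-1],[[0,0,0],[5.6,-15.7,0],-1],[[0,0,0],[6.5,-18.4,0],-1]]' && python3 -m inch '[[[0,0,0.04],[1,-2.7,0],-1],[[0,0,0.1],[1.9,-5.4,0],-1],[[0,0,0.16],[2.8,-8,0],-1],[[0,0,0.22],[3.7,-10.6,0],-1],[[0,0,0.28],[4.7,-13.2,0],-1],[[0,0,0.32],[5.7,-16,0],-1],[[0,0,0.342],[6.4,-17.9,0],-1],[[0,0,0.342],[6.6,-18.5,0],-1]]'
python3 - <<'E'
from h import *;import cv2
s=arm.observe();print(s["joint_pos"],s["opening"])
a=vision.grab_frame("wrist");cv2.imwrite("pics/w5.png",cv2.resize(cv2.cvtColor(a,cv2.COLOR_RGB2BGR),(800,500),interpolation=cv2.INTER_CUBIC))
E
```

```text
time: 13.9
eef_pos: [0.5713, 0.0925, 0.2063]
tool_rot: [0.001, -0.17, 0.985, -0.0]
contact_force: [-0.4, 0.5, -2.0]
opening: 0.0515
grasp_force: 63.1
time: 14.7
eef_pos: [0.5707, -0.1043, 0.2028]
tool_rot: [-0.001, -0.17, 0.985, 0.001]
contact_force: [0.4, 0.2, -1.9]
opening: 0.052
grasp_force: 63.1
time: 15.5
eef_pos: [0.5707, -0.3011, 0.2029]
tool_rot: [-0.001, 0.001, 1.0, 0.0]
contact_force: [0.9, 0.4, -1.5]
opening: 0.0518
grasp_force: 63.1
[-6.68521647e-01  5.70872984e-01  1.05350619e+00 -3.14219854e-04
  1.51915048e+00 -2.23728536e+00] 0.05178719530099749
```

View pics/w5.png

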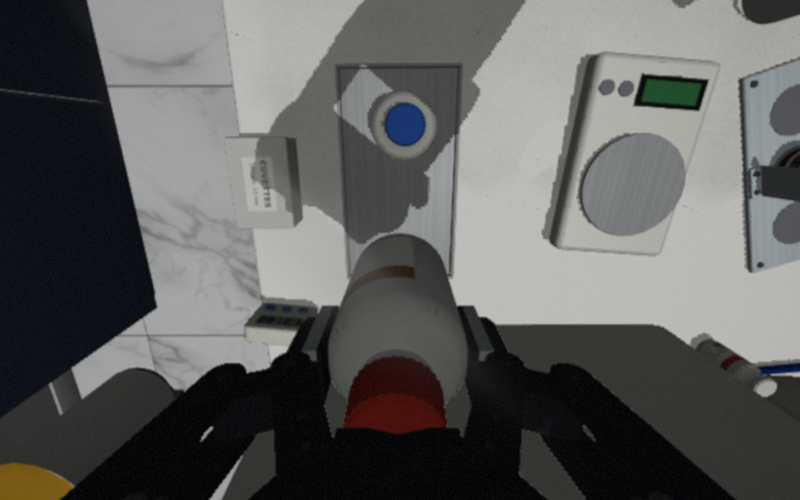

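```bash
python3 -m inch '[[[0,0,0],[0,0.2,2],-1],[[0,0,0],[0,0.2,4.5],-1],[[0,0,0],[0,0.2,7],-1],[[0,0,0],[0,0.2,9.5],-1],[[0,0,0],[0,0.2,11.5],-1],[[0,0,0],[0,0.2,12.8],-1],[[0,0,0],[0,0.2,13.6],-1],[[0,0,0],[0,0.2,14.0],-1]]' ; python3 -m inch '[[[0,0,0],[0,0,0.1],-1],[[0,0,0],[0,0,0.15],-1],[[0,0,0],[0,0,0.2],-1],[[0,0,0],[0,0,0.2],-1],[[0,0,0],[0,0,0.2],-1],[[0,0,0],[0,0,0.2],-1],[[0,0,0],[0,0,0.2],-1],[[0,0,0],[0,0,0.2],-1]]'
```

```text
time: 16.35
eef_pos: [0.5716, -0.2966, 0.0641]
tool_rot: [-0.0, -0.0, 1.0, 0.0]
contact_force: [0.4, 0.2, -1.5]
opening: 0.0518
grasp_force: 63.1
time: 17.15
eef_pos: [0.5716, -0.2972, 0.0627]
tool_rot: [0.0, -0.0, 1.0, -0.0]
contact_force: [0.1, -0.7, 0.8]
opening: 0.0516
grasp_force: 63.5
```

```bash
python3 -m inch '[[[0,0,0],[0,0,0],0],[[0,0,0],[0,0,0],0.4],[[0,0,0],[0,0,0],0.8],[[0,0,0],[0,0,0],1],[[0,0,0],[0,0,0],1],[[0,0,0],[0,0,0],1],[[0,0,0],[0,0,0],1],[[0,0,0],[0,0,0],1]]' && python3 -m inch '[[[0,0,0],[0,0,-1],1],[[0,0,0],[0,0,-3],1],[[0,0,0],[0,0,-6],1],[[0,0,0],[0,0,-9],1],[[0,0,0],[0,0,-12],1],[[0,0,0],[0,0,-14.5],1],[[0,0,0],[0,0,-16.5],1],[[0,0,0],[0,0,-17],1]]'
python3 - <<'E'
from h import *
st={"eef_pos":np.array([.5725,.0925,.1843]),"tool_rot":[0,-.170,.985,0]}
for u,v in [(587,88),(563,262)]: print("base",np.round(w("wrist",u/1.25,v/1.25,0,st),3))
for z in (.05,.1,.15,.2):
  print(z,[np.round(w("wrist",u/1.25,v/1.25,z,st)[:2],3) for u,v in [(655,72),(620,300)]])
E
```

```text
time: 17.95
eef_pos: [0.5715, -0.2971, 0.0623]
tool_rot: [0.0, -0.0, 1.0, -0.0]
contact_force: [0.5, 0.9, -0.2]
opening: 0.0853
grasp_force: 0.0
time: 18.75
eef_pos: [0.5719, -0.2973, 0.2356]
tool_rot: [0.002, -0.0, 1.0, -0.002]
contact_force: [0.2, 0.2, 0.1]
opening: 0.0857
grasp_force: 0.0
base [0.407 0.205 0.   ]
base [ 0.555  0.26  -0.   ]
0.05 [array([0.395, 0.224]), array([0.561, 0.294])]
0.1 [array([0.414, 0.196]), array([0.55 , 0.253])]
0.15 [array([0.433, 0.167]), array([0.539, 0.212])]
0.2 [array([0.451, 0.139]), array([0.527, 0.17 ])]
```

```bash
python3 -m inch '[[[0,0,0.05],[0.3,1.6,0],1],[[0,0,0.13],[0.6,4,0],1],[[0,0,0.21],[0.9,6.5,0],1],[[0,0,0.29],[1.2,9,0],1],[[0,0,0.37],[1.6,11.5,0],1],[[0,0,0.45],[2,14,0],1],[[0,0,0.53],[2.4,16.5,0],1],[[0,0,0.6],[2.6,18.6,0],1]]'
cat >> h.py <<'E'
def go(x,y,yaw=None):
    s=arm.observe();p=s["eef_pos"];q=s["tool_rot"];M=R.from_quat(np.r_[q[1:],q[0]]).as_matrix()
    d=M.T@(np.array([x,y,p[2]])-p)*100; a=np.degrees(np.arctan2(M[1,1],M[0,1]))
    print("shift",np.round(d,2),"tool-y yaw deg",a.round(2),"z",p[2], "rz to yaw" , None if yaw is None else round(-np.radians(yaw-a),3))
E
python3 -c "
from h import *;go(.520,.076,19.6)"
```

```text
time: 19.55
eef_pos: [0.5447, -0.1096, 0.2319]
tool_rot: [-0.001, 0.297, 0.955, 0.0]
contact_force: [0.2, 0.4, -0.1]
opening: 0.0854
grasp_force: 0.0
shift [1.256e+01 1.389e+01 1.000e-02] tool-y yaw deg 55.47 z 0.23186436658390602 rz to yaw 0.626
```

```bash
python3 -m inch '[[[0,0,0.08],[1.5,1.7,0],1],[[0,0,0.16],[3.5,3.9,0],1],[[0,0,0.24],[5.5,6.1,0],1],[[0,0,0.32],[7.5,8.3,0],1],[[0,0,0.4],[9.5,10.5,0],1],[[0,0,0.48],[11,12.3,0],1],[[0,0,0.56],[12.2,13.5,0],1],[[0,0,0.629],[12.5,13.9,0],1]]' && python3 -m inch '[[[0,0,0],[0,0,1],1],[[0,0,0],[0,0,2],1],[[0,0,0],[0,0,4],1],[[0,0,0],[0,0,6],1],[[0,0,0],[0,0,7],1],[[0,0,0],[0,0,8],1],[[0,0,0],[0,0,8],1],[[0,0,0],[0,0,8],1]]'
python3 - <<'E'
from h import *;import cv2
go(.520,.076,19.6)
a=vision.grab_frame("wrist");cv2.imwrite("pics/w6.png",cv2.resize(cv2.cvtColor(a,cv2.COLOR_RGB2BGR),(800,500),interpolation=cv2.INTER_CUBIC))
E
```

```text
time: 20.35
eef_pos: [0.5199, 0.0759, 0.2319]
tool_rot: [-0.001, 0.577, 0.817, -0.0]
contact_force: [-0.3, -0.7, 0.1]
opening: 0.0851
grasp_force: 0.0
time: 21.15
eef_pos: [0.521, 0.0741, 0.1527]
tool_rot: [0.0, 0.576, 0.817, 0.0]
contact_force: [0.3, 0.8, -0.1]
opening: 0.0857
grasp_force: 0.0
shift [ 0.21 -0.03 -0.  ] tool-y yaw deg 19.6 z 0.15265124900507226 rz to yaw 0.0
```

View pics/w6.png

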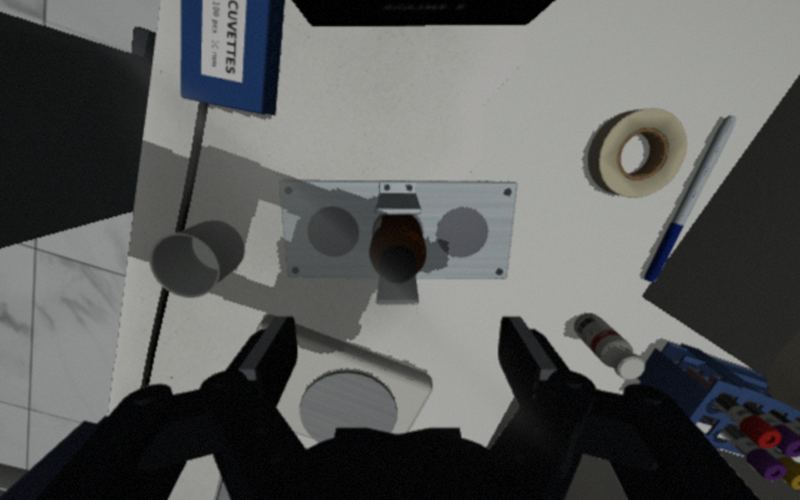

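```bash
python3 - <<'E'
from h import *
for k,(u,v,z) in {"seatM":(333,231,.006),"seatB":(462,231,.006),"blk":(399,264,.091)}.items(): print(k,np.round(w("wrist",u/1.25,v/1.25,z)[:2],4))
E
python3 -m inch '[[[0,0,0],[0.1,0,1.5],1],[[0,0,0],[0.1,0,3],1],[[0,0,0],[0.1,0,5],1],[[0,0,0],[0.1,0,7],1],[[0,0,0],[0.1,0,9],1],[[0,0,0],[0.1,0,11],1],[[0,0,0],[0.1,0,12],1],[[0,0,0],[0.1,0,12],1]]' && python3 -m inch '[[[0,0,0],[0,0,0],0.6],[[0,0,0],[0,0,0],0.3],[[0,0,0],[0,0,0],0.1],[[0,0,0],[0,0,0],-0.1],[[0,0,0],[0,0,0],-0.3],[[0,0,0],[0,0,0],-1],[[0,0,0],[0,0,0],-1],[[0,0,0],[0,0,0],-1]]'
```

```text
seatM [0.4692 0.0581]
seatB [0.5731 0.0949]
blk [0.5215 0.0778]
time: 22.0
eef_pos: [0.5202, 0.0752, 0.0318]
tool_rot: [-0.001, 0.576, 0.817, -0.0]
contact_force: [0.2, -0.6, 0.2]
opening: 0.0856
grasp_force: 0.0
time: 22.8
eef_pos: [0.5207, 0.0752, 0.0332]
tool_rot: [0.001, 0.576, 0.817, 0.0]
contact_force: [-0.3, 0.3, 7.4]
opening: 0.0375
grasp_force: 59.8
```

```bash
python3 -m inch '[[[0,0,0],[0,0,-0.5],-1],[[0,0,0],[0,0,-2],-1],[[0,0,0],[0,0,-4],-1],[[0,0,0],[0,0,-6],-1],[[0,0,0],[0,0,-8.5],-1],[[0,0,0],[0,0,-11],-1],[[0,0,0],[0,0,-13],-1],[[0,0,0],[0,0,-14],-1]]'
python3 - <<'E'
from h import *
for e,u,v in [([.4842,-.2985,.1855],624,283),([.571,-.3,.2035],633,185)]: print(w("wrist",u/1.25,v/1.25,.036,{"eef_pos":np.array(e),"tool_rot":[0,0,1,0]}))
go(.531,-.0945)
E
```

```text
time: 23.6
eef_pos: [0.5207, 0.0752, 0.1742]
tool_rot: [0.001, 0.576, 0.817, 0.001]
contact_force: [0.1, 0.3, -1.7]
opening: 0.0372
grasp_force: 60.3
[ 0.53134369 -0.09296921  0.036     ]
[ 0.53261443 -0.09246609  0.036     ]
shift [-1.633e+01 -4.720e+00  1.000e-02] tool-y yaw deg 19.6 z 0.17417939354639256 rz to yaw None
```

```bash
python3 -m inch '[[[0,0,0],[-1,-0.3,0],-1],[[0,0,0],[-3,-0.9,0],-1],[[0,0,0],[-5.5,-1.6,0],-1],[[0,0,0],[-8,-2.3,0],-1],[[0,0,0],[-10.5,-3,0],-1],[[0,0,0],[-13,-3.7,0],-1],[[0,0,0],[-15.3,-4.4,0],-1],[[0,0,0],[-16.3,-4.7,0],-1]]' && python3 -m inch '[[[0,0,0],[0,0,1],-1],[[0,0,0],[0,0,3],-1],[[0,0,0],[0,0,5],-1],[[0,0,0],[0,0,7],-1],[[0,0,0],[0,0,9],-1],[[0,0,0],[0,0,10],-1],[[0,0,0],[0,0,10.4],-1],[[0,0,0],[0,0,10.6],-1]]'
python3 - <<'E'
from h import *;import cv2
s=arm.observe();print(s["eef_pos"])
a=vision.grab_frame("wrist");cv2.imwrite("pics/w7.png",cv2.resize(cv2.cvtColor(a,cv2.COLOR_RGB2BGR),(800,500),interpolation=cv2.INTER_CUBIC))
E
```

```text
time: 24.4
eef_pos: [0.5302, -0.0963, 0.1709]
tool_rot: [-0.001, 0.577, 0.817, -0.0]
contact_force: [0.5, 0.8, -1.4]
opening: 0.0374
grasp_force: 60.3
time: 25.2
eef_pos: [0.5308, -0.0937, 0.0662]
tool_rot: [-0.0, 0.576, 0.817, 0.0]
contact_force: [-0.1, -0.4, -0.5]
opening: 0.0378
grasp_force: 60.3
[ 0.53081916 -0.09370635  0.06619979]
```

View pics/w7.png

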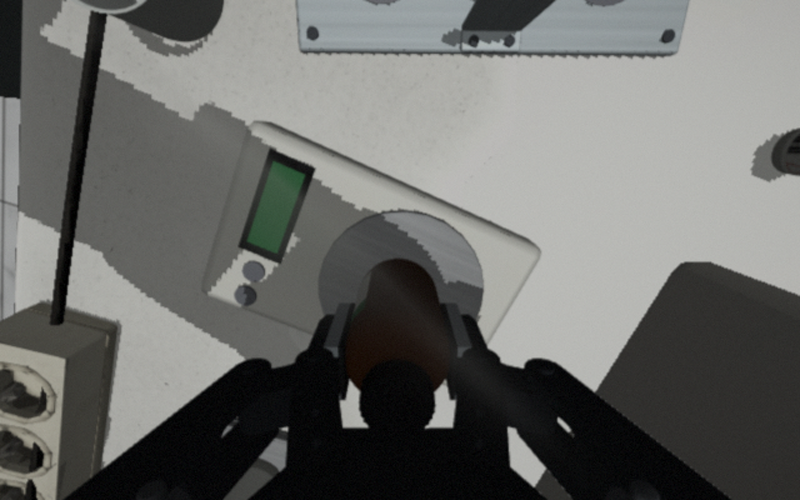

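```bash
python3 -c "
from h import *
print(w('wrist',401.5/1.25,210/1.25,.036))"
python3 -m inch '[[[0,0,0],[0,0.1,0.1],-1],[[0,0,0],[0,0.1,0.2],-1],[[0,0,0],[0,0.1,0.3],-1],[[0,0,0],[0,0.1,0.3],-1],[[0,0,0],[0,0.1,0.3],-1],[[0,0,0],[0,0.1,0.3],-1],[[0,0,0],[0,0.1,0.3],-1],[[0,0,0],[0,0.1,0.3],-1]]'
```

```text
[ 0.51863038 -0.05188097  0.036     ]
time: 26.05
eef_pos: [0.5317, -0.0938, 0.0633]
tool_rot: [0.0, 0.576, 0.817, -0.0]
contact_force: [0.3, -0.4, -1.1]
opening: 0.0376
grasp_force: 60.3
```

```bash
python3 -m inch '[[[0,0,0],[0,0,0.05],-1],[[0,0,0],[0,0,0.1],-1],[[0,0,0],[0,0,0.1],-1],[[0,0,0],[0,0,0.1],-1],[[0,0,0],[0,0,0.1],-1],[[0,0,0],[0,0,0.1],-1],[[0,0,0],[0,0,0.1],-1],[[0,0,0],[0,0,0.1],-1]]'|grep -E "force|eef"; python3 -m inch '[[[0,0,0],[0,0,0.05],-1],[[0,0,0],[0,0,0.1],-1],[[0,0,0],[0,0,0.1],-1],[[0,0,0],[0,0,0.1],-1],[[0,0,0],[0,0,0.1],-1],[[0,0,0],[0,0,0.1],-1],[[0,0,0],[0,0,0.1],-1],[[0,0,0],[0,0,0.1],-1]]'|grep -E "force|eef"
```

```text
eef_pos: [0.5318, -0.0938, 0.0632]
contact_force: [-2.5, 1.1, 7.8]
grasp_force: 61.3
eef_pos: [0.5318, -0.0938, 0.0631]
contact_force: [-6.0, 1.3, 17.4]
grasp_force: 62.3
```

```bash
python3 -m inch '[[[0,0,0],[0,0,-0.1],-1],[[0,0,0],[0,0,-0.17],-1],[[0,0,0],[0,0,-0.17],0],[[0,0,0],[0,0,-0.17],0.4],[[0,0,0],[0,0,-0.17],0.8],[[0,0,0],[0,0,-0.17],1],[[0,0,0],[0,0,-0.17],1],[[0,0,0],[0,0,-0.17],1]]' && python3 -m inch '[[[0,0,0],[0,0,-1],1],[[0,0,0],[0,0,-3],1],[[0,0,0],[0,0,-6],1],[[0,0,0],[0,0,-9],1],[[0,0,0],[0,0,-12],1],[[0,0,0],[0,0,-14.5],1],[[0,0,0],[0,0,-16.5],1],[[0,0,0],[0,0,-17],1]]'
python3 - <<'E'
from h import *;import cv2
a=vision.grab_frame("side");cv2.imwrite("pics/s2.png",cv2.resize(cv2.cvtColor(a[150:310,210:420],cv2.COLOR_RGB2BGR),None,fx=3.6,fy=3.6,interpolation=cv2.INTER_CUBIC))
go(.5716,-.2971,90)
E
```

```text
time: 28.45
eef_pos: [0.5317, -0.0938, 0.063]
tool_rot: [-0.0, 0.576, 0.817, -0.0]
contact_force: [-0.7, 1.3, -0.3]
opening: 0.085
grasp_force: 0.0
time: 29.25
eef_pos: [0.5322, -0.0939, 0.2358]
tool_rot: [0.002, 0.576, 0.817, 0.001]
contact_force: [-0.7, 0.3, -0.7]
opening: 0.0854
grasp_force: 0.0
shift [-20.47  -3.09   0.04] tool-y yaw deg 19.6 z 0.23507688627957168 rz to yaw -1.229
```

View pics/s2.png

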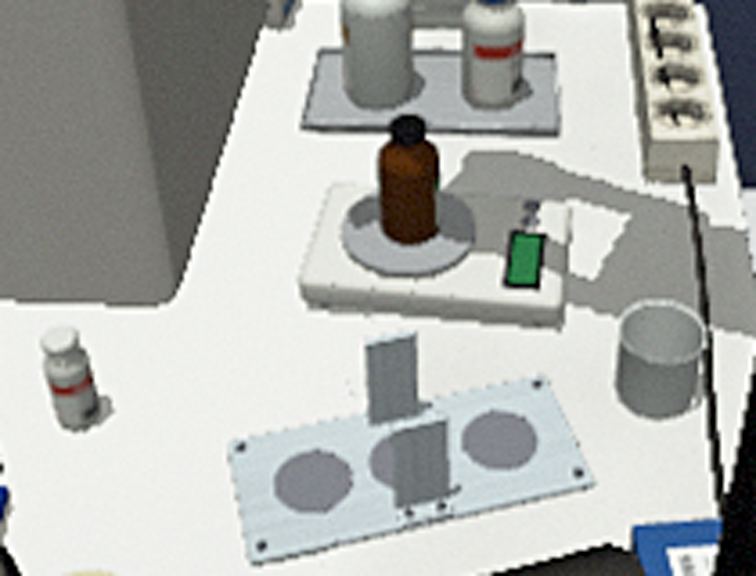

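```bash
python3 -m inch '[[[0,0,-0.14],[-2,-0.3,0],1],[[0,0,-0.28],[-4.5,-0.7,0],1],[[0,0,-0.42],[-7.5,-1.1,0],1],[[0,0,-0.56],[-10.5,-1.6,0],1],[[0,0,-0.7],[-13.5,-2,0],1],[[0,0,-0.84],[-16.5,-2.5,0],1],[[0,0,-0.98],[-19,-2.9,0],1],[[0,0,-1.12],[-20.4,-3.1,0],1]]' && python3 -m inch '[[[0,0,-0.109],[0,0,0],1],[[0,0,-0.109],[0,0,1],1],[[0,0,-0.109],[0,0,3],1],[[0,0,-0.109],[0,0,5],1],[[0,0,-0.109],[0,0,6],1],[[0,0,-0.109],[0,0,6],1],[[0,0,-0.109],[0,0,6],1],[[0,0,-0.109],[0,0,6],1]]'; python3 -c "
from h import *
go(.5716,-.2971,90)"
```

```text
time: 30.1
eef_pos: [0.5706, -0.2982, 0.2312]
tool_rot: [-0.001, 0.052, 0.999, 0.001]
contact_force: [-0.4, 0.7, 0.4]
opening: 0.0855
grasp_force: 0.0
time: 30.9
eef_pos: [0.5712, -0.2965, 0.174]
tool_rot: [0.001, 0.0, 1.0, -0.001]
contact_force: [0.2, -0.2, 0.2]
opening: 0.0856
grasp_force: 0.0
shift [-0.04 -0.06  0.  ] tool-y yaw deg 89.99 z 0.17400878864723252 rz to yaw -0.0
```

```bash
python3 -m inch '[[[0,0,0],[0,0,1.5],1],[[0,0,0],[0,0,3],1],[[0,0,0],[0,0,5],1],[[0,0,0],[0,0,7],1],[[0,0,0],[0,0,9],1],[[0,0,0],[0,0,10.5],1],[[0,0,0],[0,0,11.1],1],[[0,0,0],[0,0,11.1],1]]' && python3 -m inch '[[[0,0,0],[0,0,0],0.6],[[0,0,0],[0,0,0],0.4],[[0,0,0],[0,0,0],0.2],[[0,0,0],[0,0,0],0.1],[[0,0,0],[0,0,0],-0.1],[[0,0,0],[0,0,0],-1],[[0,0,0],[0,0,0],-1],[[0,0,0],[0,0,0],-1]]' && python3 -m inch '[[[0,0,0],[0,0,-0.5],-1],[[0,0,0],[0,0,-2],-1],[[0,0,0],[0,0,-4],-1],[[0,0,0],[0,0,-6],-1],[[0,0,0],[0,0,-8.5],-1],[[0,0,0],[0,0,-11],-1],[[0,0,0],[0,0,-14],-1],[[0,0,0],[0,0,-16],-1]]'; python3 -c "
from h import *
go(.572,.0935,109.6)"
```

```text
time: 31.7
eef_pos: [0.571, -0.2964, 0.062]
tool_rot: [-0.0, -0.0, 1.0, 0.0]
contact_force: [0.1, 0.7, 1.9]
opening: 0.0854
grasp_force: 0.0
time: 32.5
eef_pos: [0.5713, -0.2965, 0.0633]
tool_rot: [0.001, -0.0, 1.0, -0.001]
contact_force: [0.2, 1.2, 6.0]
opening: 0.0519
grasp_force: 61.7
time: 33.3
eef_pos: [0.571, -0.2965, 0.2242]
tool_rot: [0.001, -0.0, 1.0, -0.001]
contact_force: [0.8, -0.0, -2.4]
opening: 0.0517
grasp_force: 63.1
shift [-0.11 39.   -0.05] tool-y yaw deg 90.01 z 0.22424020393821545 rz to yaw -0.342
```

```bash
python3 -m inch '[[[0,0,0],[0,1.2,0],-1],[[0,0,0],[0,3.5,0],-1],[[0,0,0],[0,6,0],-1],[[0,0,0],[0,8.5,0],-1],[[0,0,0],[0,11,0],-1],[[0,0,0],[0,13.5,0],-1],[[0,0,0],[0,16.2,0],-1],[[0,0,0],[0,19,0],-1]]' && python3 -m inch '[[[0,0,-0.04],[-0.1,2.7,0],-1],[[0,0,-0.1],[-0.1,5.4,0],-1],[[0,0,-0.16],[-0.1,8.1,0],-1],[[0,0,-0.22],[-0.1,10.8,0],-1],[[0,0,-0.28],[-0.1,13.5,0],-1],[[0,0,-0.32],[-0.1,16.5,0],-1],[[0,0,-0.342],[-0.1,19,0],-1],[[0,0,-0.342],[-0.1,20,0],-1]]' && python3 -m inch '[[[0,0,0],[0,0,2],-1],[[0,0,0],[0,0,4],-1],[[0,0,0],[0,0,6.5],-1],[[0,0,0],[0,0,9],-1],[[0,0,0],[0,0,11],-1],[[0,0,0],[0,0,12],-1],[[0,0,0],[0,0,12],-1],[[0,0,0],[0,0,12],-1]]'
python3 - <<'E'
from h import *;import cv2
go(.572,.0935,109.6)
a=vision.grab_frame("side");cv2.imwrite("pics/s3.png",cv2.resize(cv2.cvtColor(a[150:310,210:420],cv2.COLOR_RGB2BGR),None,fx=3.6,fy=3.6,interpolation=cv2.INTER_CUBIC))
E
```

```text
time: 34.1
eef_pos: [0.5699, -0.1044, 0.2204]
tool_rot: [-0.001, -0.0, 1.0, 0.001]
contact_force: [-0.1, -0.3, -1.6]
opening: 0.0519
grasp_force: 63.1
time: 34.9
eef_pos: [0.5705, 0.0963, 0.2206]
tool_rot: [-0.001, -0.172, 0.985, 0.001]
contact_force: [-1.4, -1.5, -3.2]
opening: 0.0516
grasp_force: 63.1
time: 35.7
eef_pos: [0.5721, 0.0935, 0.1026]
tool_rot: [0.0, -0.17, 0.985, -0.0]
contact_force: [-0.5, -0.7, -2.2]
opening: 0.0517
grasp_force: 63.1
shift [ 0.01 -0.   -0.  ] tool-y yaw deg 109.59 z 0.10258681189134655 rz to yaw -0.0
```

View pics/s3.png

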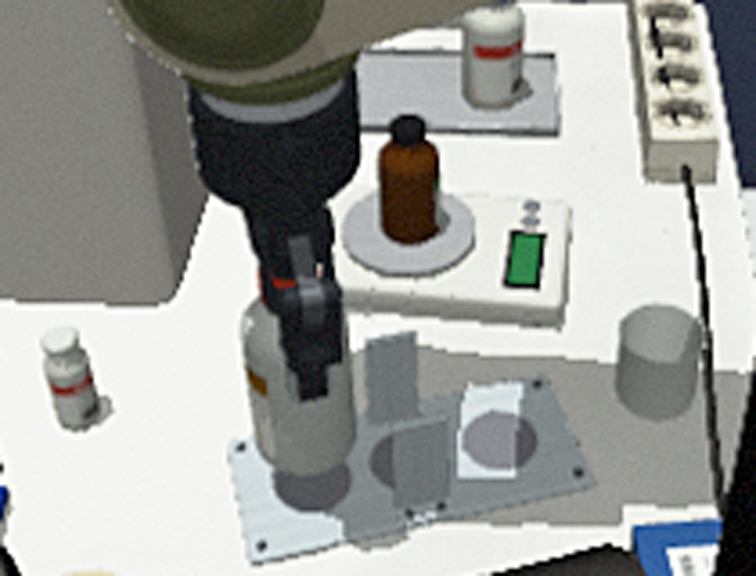

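```bash
python3 -m inch '[[[0,0,0],[0,0,1],-1],[[0,0,0],[0,0,2],-1],[[0,0,0],[0,0,2.8],-1],[[0,0,0],[0,0,3.3],-1],[[0,0,0],[0,0,3.5],-1],[[0,0,0],[0,0,3.55],-1],[[0,0,0],[0,0,3.6],-1],[[0,0,0],[0,0,3.6],-1]]' && python3 -m inch '[[[0,0,0],[0,0,0.05],-1],[[0,0,0],[0,0,0.1],-1],[[0,0,0],[0,0,0.1],-1],[[0,0,0],[0,0,0.1],-1],[[0,0,0],[0,0,0.1],-1],[[0,0,0],[0,0,0.1],-1],[[0,0,0],[0,0,0.1],-1],[[0,0,0],[0,0,0.1],-1]]'
```

```text
time: 36.55
eef_pos: [0.572, 0.0937, 0.0664]
tool_rot: [0.0, -0.17, 0.985, -0.0]
contact_force: [-0.9, -0.4, -0.4]
opening: 0.0518
grasp_force: 63.4
time: 37.35
eef_pos: [0.5722, 0.0938, 0.0663]
tool_rot: [0.001, -0.17, 0.985, -0.0]
contact_force: [-2.8, 1.0, 8.2]
opening: 0.0517
grasp_force: 64.4
```

Touching. Release (after easing 1 mm), rise, go back for the medium one.

```bash
python3 -m inch '[[[0,0,0],[0,0,-0.05],-1],[[0,0,0],[0,0,-0.08],-1],[[0,0,0],[0,0,-0.08],0],[[0,0,0],[0,0,-0.08],0.4],[[0,0,0],[0,0,-0.08],0.8],[[0,0,0],[0,0,-0.08],1],[[0,0,0],[0,0,-0.08],1],[[0,0,0],[0,0,-0.08],1]]' && python3 -m inch '[[[0,0,0],[0,0,-1],1],[[0,0,0],[0,0,-3],1],[[0,0,0],[0,0,-6],1],[[0,0,0],[0,0,-9],1],[[0,0,0],[0,0,-12],1],[[0,0,0],[0,0,-14.5],1],[[0,0,0],[0,0,-16.5],1],[[0,0,0],[0,0,-17],1]]' && python3 -m inch '[[[0,0,0],[1.5,-1.3,0],1],[[0,0,0],[3.5,-3.3,0],1],[[0,0,0],[5.5,-5.8,0],1],[[0,0,0],[7.5,-8.3,0],1],[[0,0,0],[9,-10.5,0],1],[[0,0,0],[10.5,-13,0],1],[[0,0,0],[10.8,-15.5,0],1],[[0,0,0],[11,-17,0],1]]'; python3 -c "
from h import *
go(.4848,-.2976,90)"
```

```text
time: 38.15
eef_pos: [0.5718, 0.0936, 0.0657]
tool_rot: [-0.0, -0.17, 0.985, 0.0]
contact_force: [-0.1, 0.0, 1.0]
opening: 0.0851
grasp_force: 0.0
time: 38.95
eef_pos: [0.5724, 0.0936, 0.2388]
tool_rot: [0.002, -0.17, 0.985, -0.001]
contact_force: [-0.9, -0.7, 0.0]
opening: 0.0855
grasp_force: 0.0
time: 39.75
eef_pos: [0.5251, -0.105, 0.2354]
tool_rot: [-0.0, -0.17, 0.986, 0.0]
contact_force: [0.2, 0.4, 0.8]
opening: 0.0854
grasp_force: 0.0
shift [ 10.24 -16.81  -0.  ] tool-y yaw deg 109.53 z 0.2353758252260554 rz to yaw 0.341
```

Then descend to z ≈ 0.0445 (19.1 cm down).

```bash
python3 -m inch '[[[0,0,0.04],[1.5,-2.4,0],1],[[0,0,0.1],[3,-4.8,0],1],[[0,0,0.16],[4.5,-7.2,0],1],[[0,0,0.22],[6,-9.6,0],1],[[0,0,0.28],[7.5,-12,0],1],[[0,0,0.32],[9,-14.5,0],1],[[0,0,0.341],[10,-16.4,0],1],[[0,0,0.341],[10.2,-16.8,0],1]]' && python3 -m inch '[[[0,0,0],[0,0,1],1],[[0,0,0],[0,0,3],1],[[0,0,0],[0,0,5],1],[[0,0,0],[0,0,7],1],[[0,0,0],[0,0,8],1],[[0,0,0],[0,0,8],1],[[0,0,0],[0,0,8],1],[[0,0,0],[0,0,8],1]]'; python3 -c "
from h import *
go(.4848,-.2976,90)"
```

```text
time: 40.55
eef_pos: [0.4852, -0.2975, 0.2351]
tool_rot: [-0.0, 0.001, 1.0, 0.0]
contact_force: [-0.3, 0.4, -0.2]
opening: 0.0854
grasp_force: 0.0
time: 41.35
eef_pos: [0.486, -0.296, 0.1568]
tool_rot: [0.001, -0.001, 1.0, -0.001]
contact_force: [0.1, 0.0, -0.2]
opening: 0.0853
grasp_force: 0.0
shift [ 0.12 -0.16  0.  ] tool-y yaw deg 90.09 z 0.15681227279042284 rz to yaw 0.002
```

```bash
python3 -m inch '[[[0,0,0],[0.1,-0.1,1.5],1],[[0,0,0],[0.1,-0.1,3],1],[[0,0,0],[0.1,-0.1,5],1],[[0,0,0],[0.1,-0.1,7],1],[[0,0,0],[0.1,-0.1,9],1],[[0,0,0],[0.1,-0.1,10.5],1],[[0,0,0],[0.1,-0.1,11.2],1],[[0,0,0],[0.1,-0.1,11.2],1]]' && python3 -m inch '[[[0,0,0],[0,0,0],0.6],[[0,0,0],[0,0,0],0.4],[[0,0,0],[0,0,0],0.2],[[0,0,0],[0,0,0],0],[[0,0,0],[0,0,0],-0.2],[[0,0,0],[0,0,0],-1],[[0,0,0],[0,0,0],-1],[[0,0,0],[0,0,0],-1]]' && python3 -m inch '[[[0,0,0],[0,0,-0.5],-1],[[0,0,0],[0,0,-2],-1],[[0,0,0],[0,0,-4],-1],[[0,0,0],[0,0,-6],-1],[[0,0,0],[0,0,-8.5],-1],[[0,0,0],[0,0,-11],-1],[[0,0,0],[0,0,-14],-1],[[0,0,0],[0,0,-16],-1]]'; python3 -c "
from h import *
go(.4697,.0573,109.6)"
```

```text
time: 42.15
eef_pos: [0.4846, -0.2969, 0.0437]
tool_rot: [-0.0, -0.001, 1.0, 0.0]
contact_force: [-0.1, 0.1, -0.1]
opening: 0.0854
grasp_force: 0.0
time: 42.95
eef_pos: [0.4848, -0.2969, 0.0448]
tool_rot: [0.001, -0.001, 1.0, -0.0]
contact_force: [-1.4, 2.7, 4.9]
opening: 0.0461
grasp_force: 61.2
time: 43.75
eef_pos: [0.4846, -0.297, 0.2061]
tool_rot: [0.001, -0.001, 1.0, -0.001]
contact_force: [0.1, -0.2, -2.2]
opening: 0.0464
grasp_force: 61.9
shift [ 1.45 35.44 -0.05] tool-y yaw deg 90.07 z 0.2060800905939062 rz to yaw -0.341
```

```bash
python3 -m inch '[[[0,0,0],[0,1.2,0],-1],[[0,0,0],[0.2,3.5,0],-1],[[0,0,0],[0.4,6,0],-1],[[0,0,0],[0.5,8.5,0],-1],[[0,0,0],[0.6,11,0],-1],[[0,0,0],[0.7,13.5,0],-1],[[0,0,0],[0.7,16,0],-1],[[0,0,0],[0.7,18,0],-1]]' && python3 -m inch '[[[0,0,-0.04],[0.1,2.5,0],-1],[[0,0,-0.1],[0.2,5,0],-1],[[0,0,-0.16],[0.3,7.5,0],-1],[[0,0,-0.22],[0.4,10,0],-1],[[0,0,-0.28],[0.5,12.5,0],-1],[[0,0,-0.32],[0.6,15,0],-1],[[0,0,-0.341],[0.7,17,0],-1],[[0,0,-0.341],[0.75,17.4,0],-1]]' && python3 -m inch '[[[0,0,0],[0,0,2],-1],[[0,0,0],[0,0,4],-1],[[0,0,0],[0,0,6.5],-1],[[0,0,0],[0,0,9],-1],[[0,0,0],[0,0,11],-1],[[0,0,0],[0,0,12],-1],[[0,0,0],[0,0,12],-1],[[0,0,0],[0,0,12],-1]]'; python3 -c "
from h import *
go(.4697,.0573,109.6)"
```

```text
time: 44.55
eef_pos: [0.4763, -0.1146, 0.2025]
tool_rot: [-0.001, -0.001, 1.0, 0.001]
contact_force: [0.1, -0.6, -1.4]
opening: 0.0463
grasp_force: 61.9
time: 45.35
eef_pos: [0.4682, 0.0593, 0.2027]
tool_rot: [-0.001, -0.172, 0.985, 0.001]
contact_force: [0.5, -0.5, -1.9]
opening: 0.0462
grasp_force: 61.9
time: 46.15
eef_pos: [0.4698, 0.057, 0.0843]
tool_rot: [0.0, -0.17, 0.985, -0.0]
contact_force: [0.3, 0.2, -1.1]
opening: 0.0465
grasp_force: 61.9
shift [-0.    0.04 -0.  ] tool-y yaw deg 109.59 z 0.08426062388948319 rz to yaw -0.0
```

```bash
python3 -m inch '[[[0,0,0],[0,0,1],-1],[[0,0,0],[0,0,2],-1],[[0,0,0],[0,0,2.8],-1],[[0,0,0],[0,0,3.3],-1],[[0,0,0],[0,0,3.5],-1],[[0,0,0],[0,0,3.6],-1],[[0,0,0],[0,0,3.65],-1],[[0,0,0],[0,0,3.65],-1]]' && python3 -m inch '[[[0,0,0],[0,0,0.05],-1],[[0,0,0],[0,0,0.1],-1],[[0,0,0],[0,0,0.1],-1],[[0,0,0],[0,0,0.1],-1],[[0,0,0],[0,0,0.1],-1],[[0,0,0],[0,0,0.1],-1],[[0,0,0],[0,0,0.1],-1],[[0,0,0],[0,0,0.1],-1]]'
```

```text
time: 46.95
eef_pos: [0.4696, 0.0572, 0.0478]
tool_rot: [0.0, -0.17, 0.985, -0.0]
contact_force: [-1.7, 0.8, 3.3]
opening: 0.0462
grasp_force: 62.4
time: 47.75
eef_pos: [0.4698, 0.0573, 0.0477]
tool_rot: [0.001, -0.17, 0.985, -0.0]
contact_force: [-3.4, 1.6, 15.6]
opening: 0.0466
grasp_force: 63.7
```

```bash
python3 -m inch '[[[0,0,0],[0,0,-0.05],-1],[[0,0,0],[0,0,-0.12],-1],[[0,0,0],[0,0,-0.12],0],[[0,0,0],[0,0,-0.12],0.4],[[0,0,0],[0,0,-0.12],0.8],[[0,0,0],[0,0,-0.12],1],[[0,0,0],[0,0,-0.12],1],[[0,0,0],[0,0,-0.12],1]]' && python3 -m inch '[[[0,0,0],[0,0,-1],1],[[0,0,0],[0,0,-3],1],[[0,0,0],[0,0,-6],1],[[0,0,0],[0,0,-9],1],[[0,0,0],[0,0,-12],1],[[0,0,0],[0,0,-15],1],[[0,0,0],[0,0,-18],1],[[0,0,0],[0,0,-19],1]]'
python3 - <<'E'
from h import *;import cv2
a=vision.grab_frame("side");cv2.imwrite("pics/s4.png",cv2.resize(cv2.cvtColor(a[150:310,210:420],cv2.COLOR_RGB2BGR),None,fx=3.6,fy=3.6,interpolation=cv2.INTER_CUBIC))
E
```

```text
time: 48.55
eef_pos: [0.4696, 0.057, 0.0475]
tool_rot: [-0.0, -0.17, 0.985, -0.0]
contact_force: [-0.5, 0.1, -0.2]
opening: 0.0855
grasp_force: 0.0
time: 49.35
eef_pos: [0.4703, 0.0571, 0.2409]
tool_rot: [0.003, -0.17, 0.985, -0.001]
contact_force: [0.7, 0.1, -0.0]
opening: 0.0853
grasp_force: 0.0
```

View pics/s4.png

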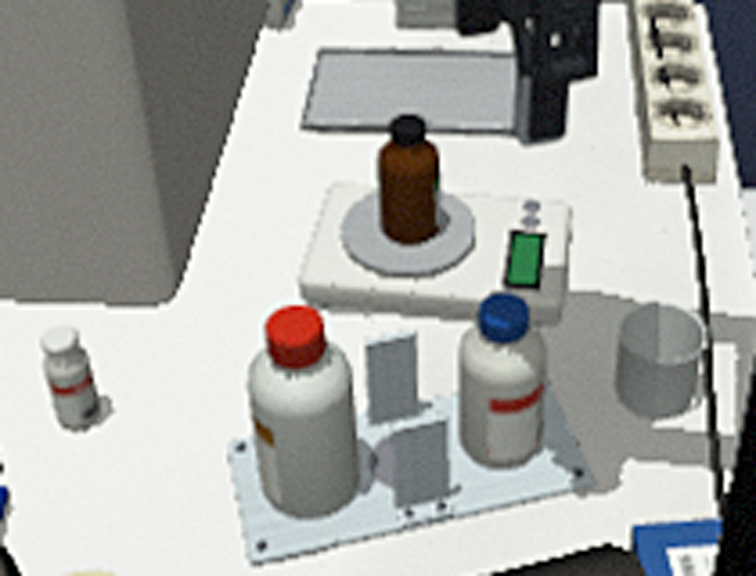

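The white bottles look the same as in the first picture: the red cap is at (296,318) against (300,318) then, and the blue cap is at (504,305) against (505,305). The small one stands in the middle of the pan, and the beaker and dropper have not moved.

```bash
python3 -c "
from bench import arm
print(arm.sign_off())"
```

```text
the job is handed in; nothing more can be done
None
```

I handed the job in at about 49 s on the robot's clock: the small brown bottle stands mid-pan and both white bottles are back upright on their own seats; sign-off returned no verdict, so I judged this only from the last camera picture.

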